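# Turn a machined cover over with the flipper jig

### The job

The small aluminium cover has to lie face-down in the padded nest of the turnover jig so that its back can be deburred. Seat it face-up and fully home in the open blue flipper plate, its long side along the hinge, swing the flipper over, without slamming it, all the way onto the nest so that the cover drops in, then swing the empty flipper all the way back and leave the cover lying flat in the nest.

Things in the scene. Friction and masses are not known exactly. Their poses are not given: they have to be found in the camera images.
- jig: Turnover jig, fixed; dark steel base 140 x 100 x 10 mm. Origin on the bench under the middle of the hinge axis. Jig +x points from the open flipper over the hinge to the nest, +y along the hinge to the handle side, z up. Base spans jig x -67 to +73 mm.
- flipper (a joint): Angle of the blue flipper plate, rad: 0 = lying open, ready to load; 1.57 = upright; 3.14 = right over, on the nest. The hinge is stiff (0.15 N m of friction), so the plate stays where it is left; 2 to 7 N at the handle move it. A loaded cover leans on the hinge-side stops as the plate rises and topples into the nest soon after upright.
- hinge (a point): Point on the hinge axis at mid-length, 48 mm above the bench (fixed; jig axes).
- handle (a point): Point to hold on the flipper's handle: a round steel bar 10 mm thick, parallel to the hinge, sticking out of the flipper's outer corner on the jig's +y side; 50 mm from the hinge axis, 68 mm along it. Bar free for 15 mm to -y and 16 mm to +y of this point, then a red cap. 48 mm above the bench at joint 0 and 3.14, 98 mm at 1.57. It can turn in a light pinch from above.
- pocket (a point): Where the cover's centre is when fully home in the flipper (moves with it; 34 mm from the hinge axis). Floor 42 mm above the bench at joint 0; low side walls leaning outward, 2.5 mm of play each side of the cover. Open on top and away from the hinge; at the hinge side two 12 mm high steel stops, with a 44 mm gap between them for a finger.
- nest (a point): Where the cover's centre is when it lies in the nest: 36 mm to jig +x of the hinge axis, 46.5 mm above the bench. Black rubber floor 40.5 mm above the bench, low walls that leave the cover about 3 mm of play each way.
- cover_centre (a point): Centre of the workpiece: aluminium cover 76 x 44 x 12 mm, 0.11 kg. x along its 76 mm length, z out of its face (which has a black rectangular gasket round a dark recess; the back is plain with four small holes). Starts face-up on the bench to the left of the jig, graspable across its 44 mm width.
Not all that is in view belongs to the job. Of the things shaped like the part that bears cover_centre, the aluminium one is meant.

How it is judged:
On the way, in this order (a step that is already met when the one before it is completed fails the run):
1. the cover is seated face-up, home in the open flipper (value of joint flipper below 0.1 rad and angle between cover_centre's own z axis and vertical below 0.06 rad and angle between the x axis of cover_centre and the y axis of jig, either way round below 0.1 rad and distance between cover_centre and pocket below 0.005 m), for 0.2 s.
2. the flipper is swung right over and the cover is face-down in the nest under it (value of joint flipper above 2.98 rad and angle between cover_centre's own z axis and vertical above 3 rad and distance between cover_centre and nest below 0.009 m), for 0.2 s.
At the end, for the whole second after the job is handed in: The cover lies face-down and flat (within 4 degrees) on the nest's floor (height within 3 mm), its centre within 8 mm of the nest's centre and its length along the hinge (within 7 degrees); the flipper is back open (within 0.12 rad of flat) (value of joint flipper below 0.12 rad and angle between cover_centre's own z axis and vertical above 3.06 rad and horizontal distance between cover_centre and nest below 0.008 m and z of cover_centre in the frame of nest between -0.003 and 0.003 m and angle between the x axis of cover_centre and the y axis of jig, either way round below 0.12 rad); the robot touches nothing.
It fails at once if the flipper is slammed (faster than 6 rad/s) (velocity of joint flipper above 6 rad/s or velocity of joint flipper below -6 rad/s).
It also fails if it takes over 72 s, if anything falls off the work surface, if the arm or the gripper's body presses on something with over 40 N, if the wrist force passes 120 N, or if a joint passes its speed limit or range.

### The arm

A 7-joint arm with a two-finger parallel gripper is mounted at the origin on a cart in front of the work surface, level with it; the furniture and walls round the work are solid. World frame = base frame: x ahead of the robot, y to its left, z up, the work surface at z = 0. Lengths are in m, angles in rad, forces in N, time in s.
With the tool pointing down it reaches from about 0.425 to 0.925 m from the base axis. Payload 6.8 kg.
Tool frame: the origin (TCP) lies between the finger pads; the fingertips stand r.tcp_to_tips ahead of it and the grasp point (between the pads) lies 3 mm ahead of it (r.tcp_to_tips is the distance from the TCP to the fingertips, in m); z points along the fingers, y is the line along which they close (so a half turn about z gives the same grasp; the last joint's range is limited). The gripper opens to 85 mm and grips with 20 to 120 N. Pads are 22 mm wide; open, the fingers measure 114 mm over their backs; the gripper's body (76 mm by 85 mm) begins 54 mm behind the grasp point. The pads swing forward as they close: fully open they stand 13 mm farther back than shut.
Start: joints at [-1.32, 0.477, 0.022, 1.555, -0.011, 1.109, -0.083], TCP at [0.237, 0.632, 0.226] pointing down, gripper open.
Joint ranges: [-2.96, 2.96], [-0.34, 2.1], [-1.41, 1.46], [0.24, 2.44], [-1.37, 4.51], [0.17, 1.92], [-2.96, 2.96]. Speed limits (rad/s): [2.39, 2.39, 3.14, 3.14, 3.14, 3.14, 3.14].

### API

Orientations are given as a rotation vector (axis times angle).
In Python, from bench import r gives the robot as it stands. The module is installed in compiled form; this text tells all that it offers.
- The arm moves only by the tool step_arm, never from a script. Its argument "moves" is a list of rows, each an object of numbers: "rx", "ry", "rz": the turn, a rotation vector about the tool's x, y, z in degrees; "dx", "dy", "dz": the shift along the tool's x, y, z in mm; "gripper": the opening, from -1 (shut) to 1 (fully open). In form: [{"rx": .., "ry": .., "rz": .., "dx": .., "dy": .., "dz": .., "gripper": ..}, ...]. A call has 1 to 20 rows; each row shifts and turns the commanded pose from where the row before left it, along the tool's axes as they then stand; what a row does not reach is not made up. A row lasts 1/8 s, in which the tool goes at most 62.5 mm and 10.7 degrees, less where a joint would pass 70% of its speed; a pose out of reach is approached as far as the arm can. A call is refused whole if a number of a shift passes 62.5 or a number of a turn 10.7, either way. A call with a gripper value outside its range is refused whole. The fingers move at their own pace and stop on an object; "grip_force" is the grip in N (left out, the last holds). Time passes only in rows, so rows that do not move let the fingers close. It gives the time, the measured TCP pose, the force, the opening and the grip force at its end, in the units of the state.
- r.get_obs(): the state, without advancing time (a new reading comes with each control period).
- r.grab_frame(name): name is "side" or "top" or "wrist"; returns the picture (400x640x3 uint8, blue, green, red); there is no depth.
- r.camera_info(name): a dict with "mtx" (3x3 intrinsics, pixels), "rvec" (rotation vector, rad) and "tvec" (3), from world to camera coordinates, as OpenCV has them. Camera axes: x right, y down, z forward; pixel columns grow to the right and rows downward; lengths in m; the calibration is good to about 2 mm. The wrist camera is an equidistant fisheye: a pixel r from the principal point sees the ray r / f radians off the axis. A picture is of the moment at which its call begins: read the wrist's pose just before it. camera_info takes no time and is no camera call; for the wrist camera it gives the pose at the moment of the call.
- r.hand_in(): hands the job in; it is judged then, once.
The state is a dict: "clock": time; "joints": joint angles; "qvel": joint speeds; "tau": joint torques, N m; "tcp_pos": TCP position; "orientation": TCP orientation; "contact_force": force on the tool from outside, world axes, zero at the start; "moment": the same for the moment, N m; "grip_width": finger opening in m; "gripper_force": force on a finger pad.
Only numpy, scipy, OpenCV 4.12 (cv2) and the standard library are available. Lean on these libraries where they do the work, as an engineer would, in place of code of your own. Each camera call takes 0.05 s, during which the arm holds its last target. There are 200 camera calls.

## Working session

There is one attempt and no reset: what is moved stays moved. The work goes in short steps, Python scripts to look and compute and a tool call to move; the robot and the scene stay as the last step left them, time stands still between calls to the robot, and variables do not carry over. Pictures are saved under pics/ and viewed, at most 10 in all, crops included, and the job is handed in when it is done.

Besides the shell and the picture viewer there is one more tool, called after ">>>" by a JSON object that holds its "name" and its "arguments". step_arm: Moves the arm, as the interface text tells. Its arguments: {"type":"object","properties":{"moves":{"type":"array","items":{"type":"object","properties":{"rx":{"type":"number"},"ry":{"type":"number"},"rz":{"type":"number"},"dx":{"type":"number"},"dy":{"type":"number"},"dz":{"type":"number"},"gripper":{"type":"number"}}}},"grip_force":{"type":"number"}},"required":["moves"]}

```bash
mkdir -p pics; cat > h.py <<'E'
import numpy as np, cv2
from bench import r
from scipy.spatial.transform import Rotation as R
def ray(name,u,v,ci=None):
    c=ci or r.camera_info(name); K=np.array(c["mtx"]); Rm=cv2.Rodrigues(np.array(c["rvec"],float))[0]; t=np.array(c["tvec"],float).ravel()
    x=(u-K[0,2])/K[0,0]; y=(v-K[1,2])/K[1,1]
    if name=="wrist":
        a=np.hypot(x,y); s=np.sin(a)/a if a>1e-9 else 1; d=np.array([x*s,y*s,np.cos(a)])
    else: d=np.array([x,y,1.])
    return -Rm.T@t, Rm.T@d
def onz(name,u,v,z,ci=None):
    o,d=ray(name,u,v,ci); return o+d*(z-o[2])/d[2]
def proj(name,p,ci=None):
    c=ci or r.camera_info(name); return cv2.projectPoints(np.array(p,float).reshape(-1,3),np.array(c["rvec"],float),np.array(c["tvec"],float),np.array(c["mtx"],float),None)[0].reshape(-1,2)
E
python3 - <<'E'
from h import *
o=r.get_obs(); print(o, r.tcp_to_tips)
for n in("top","side"):
    cv2.imwrite(f"pics/{n}0.png",r.grab_frame(n)); c=r.camera_info(n); print(n,c)
E
```

```text
{'clock': 0.0, 'joints': array([-1.32010394,  0.47780999,  0.02234407,  1.55646253, -0.01148998,
        1.10931459, -0.08313496]), 'qvel': array([ 2.37621527e-03, -5.83239038e-04, -4.15728728e-05, -3.72449264e-04,
       -9.11852810e-04,  2.18647295e-05,  2.73742249e-04]), 'tau': array([ 9.42378574e-04, -5.96465421e+01,  1.60819486e+00, -2.81194317e+01,
        1.23890772e-02,  9.55091586e-03,  6.16283003e-06]), 'tcp_pos': array([0.23682739, 0.63143384, 0.22461452]), 'orientation': array([-5.60558454e-01, -3.09098930e+00,  2.91691355e-03]), 'contact_force': array([ 0.49059492,  0.64883104, -0.27773861]), 'moment': array([-0.00284076, -0.01427835, -0.01331643]), 'gripper_force': 0.0, 'grip_width': 0.08545953363569189} 0.022
top {'mtx': array([[465.10567787,   0.        , 317.16428757],
       [  0.        , 465.10567787, 196.99700675],
       [  0.        ,   0.        ,   1.        ]]), 'rvec': array([ 2.15796051, -2.22262311,  0.04310139]), 'tvec': array([0.28800974, 0.51784432, 1.48037969])}
side {'mtx': array([[496.26635306,   0.        , 314.09780261],
       [  0.        , 496.26635306, 201.14795488],
       [  0.        ,   0.        ,   1.        ]]), 'rvec': array([ 2.16712944, -0.0339091 ,  0.04938199]), 'tvec': array([-0.50366965,  0.20884718,  1.13900555])}
```

View pics/top0.png

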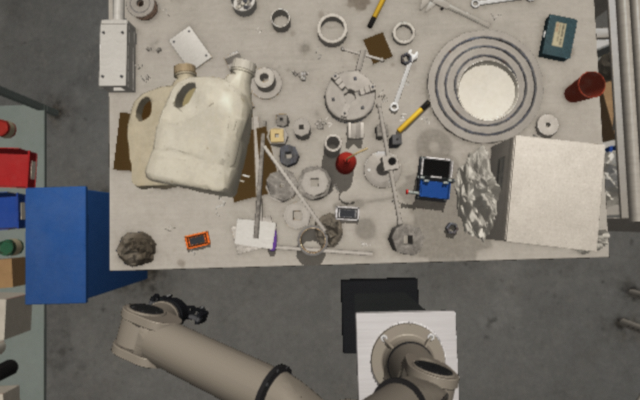

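View pics/side0.png

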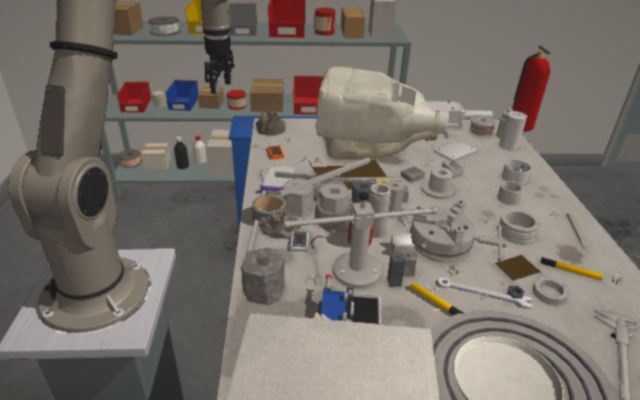

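Top: cover at about (347,214), jig with blue flipper at (434,188), nest at (434,168), red handle cap near (408,192); the orange piece at (197,241) is the decoy. A stand with a cross-bar stands near the jig at (388,165). Zooming in.

```bash
python3 - <<'E'
from h import *
a=cv2.imread("pics/top0.png")[130:260,320:480]; b=cv2.imread("pics/side0.png")[190:330,230:400]
a=cv2.resize(a,(800,650),interpolation=cv2.INTER_CUBIC)[:, :]; b=cv2.resize(b,(714,588),interpolation=cv2.INTER_CUBIC)
a=cv2.resize(a,(738,600)); cv2.imwrite("pics/a1.png",a); cv2.imwrite("pics/b1.png",b)
for uv in[(347,214),(434,188),(434,168),(408,192),(388,165)]: print(uv,onz("top",*uv,0.012),onz("top",*uv,.048))
print("tool R",R.from_rotvec(r.get_obs()["orientation"]).as_matrix())
# two-view post top, horizontal bar ends
def tri(p,q):
    o1,d1=ray("top",*p);o2,d2=ray("side",*q);A=np.c_[d1,-d2];s=np.linalg.lstsq(A,o2-o1,rcond=None)[0];x,y=o1+d1*s[0],o2+d2*s[1];return (x+y)/2,np.linalg.norm(x-y)
print(tri((390,160),(362,210)),tri((400,225),(287,222)),tri((378,95),(440,211)))
E
```

```text
(347, 214) [0.46874029 0.17842981 0.012     ] [0.46830389 0.18032639 0.048     ]
(434, 188) [ 0.54400065 -0.10357698  0.012     ] [ 0.54175292 -0.09489318  0.048     ]
(434, 168) [ 0.60850979 -0.10627468  0.012     ] [ 0.60470948 -0.09752595  0.048     ]
(408, 192) [ 0.53362724 -0.01973667  0.012     ] [ 0.53162917 -0.0130707   0.048     ]
(388, 165) [0.6227413  0.04120158 0.012     ] [0.61859846 0.04640091 0.048     ]
tool R [[-9.36305605e-01  3.51185975e-01 -4.74639217e-04]
 [ 3.51186277e-01  9.36304258e-01 -1.59228686e-03]
 [-1.14782092e-04 -1.65755389e-03 -9.99998620e-01]]
(array([0.61381499, 0.06010749, 0.18373848]), np.float64(0.006629320700670606)) (array([0.43649975, 0.03599241, 0.16951042]), np.float64(0.011251861196288765)) (array([0.80518328, 0.08577478, 0.16208603]), np.float64(0.013224485572785839))
```

View pics/a1.png

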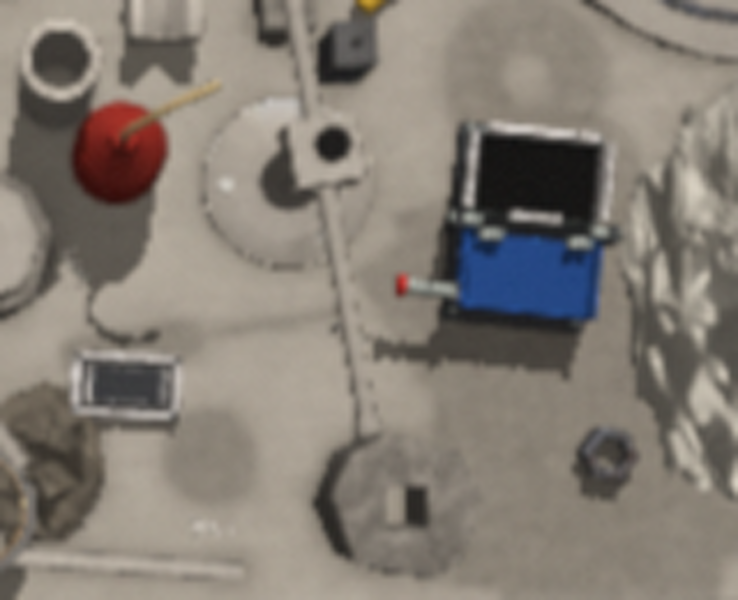

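View pics/b1.png

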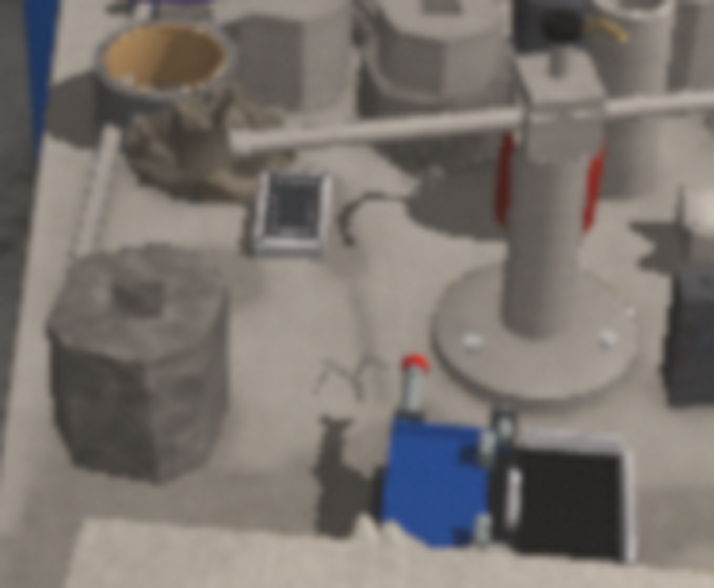

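Crops: cover (top crop (125,386)) lies roughly parallel to world y, the jig's axes nearly match world axes, the handle with red cap is on +y, and the stand's bar is at z≈0.165, y≈0.04–0.08. I'm going above the cover.

>>> {"name": "step_arm", "arguments": {"moves": [{"rz":10,"dz":-10},{"rz":10,"dz":-10},{"rz":10,"dz":-10},{"rz":10,"dz":-10},{"rz":10},{"rz":10},{"rz":9},{"dx":-45,"dy":23},{"dx":-45,"dy":23},{"dx":-45,"dy":23},{"dx":-45,"dy":23},{"dx":-45,"dy":23},{"dx":-45,"dy":23},{"dx":-45,"dy":23},{"dx":-45,"dy":23},{"dx":-45,"dy":23},{"dx":-45,"dy":23},{}]}}

```text
invalid input at $.moves[0]: expected keys rx, ry, rz, dx, dy, dz, gripper
```

```bash
python3 - <<'E'
from h import *
import pickle
o=r.get_obs();c=r.camera_info("wrist");im=r.grab_frame("wrist");cv2.imwrite("pics/w1.png",im);pickle.dump((o,c),open("w1.pkl","wb"))
print(o["tcp_pos"],R.from_rotvec(o["orientation"]).as_matrix().round(3));print(c)
E
```

```text
[0.23686715 0.63148957 0.22472464] [[-0.936  0.351 -0.   ]
 [ 0.351  0.936 -0.002]
 [-0.    -0.002 -1.   ]]
{'mtx': array([[309.70691629,   0.        , 324.09786958],
       [  0.        , 309.70691629, 198.7745207 ],
       [  0.        ,   0.        ,   1.        ]]), 'rvec': array([-2.34882311, -1.62718139, -0.2690198 ]), 'tvec': array([-0.67482508, -0.0437302 ,  0.38151307])}
```

View pics/w1.png

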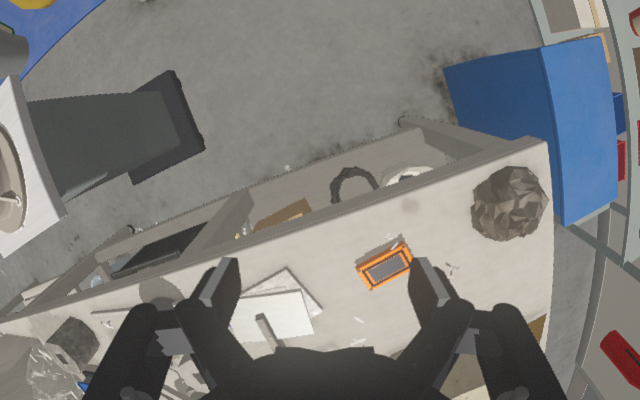

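The move was refused because every key is required. The picture shows the start view (fingers at the bottom, orange decoy at (385,265)). Repeating the move with full rows.

>>> {"name": "step_arm", "arguments": {"moves": [{"rx":0,"ry":0,"rz":10,"dx":0,"dy":0,"dz":-10,"gripper":1},{"rx":0,"ry":0,"rz":10,"dx":0,"dy":0,"dz":-10,"gripper":1},{"rx":0,"ry":0,"rz":10,"dx":0,"dy":0,"dz":-10,"gripper":1},{"rx":0,"ry":0,"rz":10,"dx":0,"dy":0,"dz":-10,"gripper":1},{"rx":0,"ry":0,"rz":10,"dx":0,"dy":0,"dz":0,"gripper":1},{"rx":0,"ry":0,"rz":10,"dx":0,"dy":0,"dz":0,"gripper":1},{"rx":0,"ry":0,"rz":9,"dx":0,"dy":0,"dz":0,"gripper":1},{"rx":0,"ry":0,"rz":0,"dx":-45,"dy":23,"dz":0,"gripper":1},{"rx":0,"ry":0,"rz":0,"dx":-45,"dy":23,"dz":0,"gripper":1},{"rx":0,"ry":0,"rz":0,"dx":-45,"dy":23,"dz":0,"gripper":1},{"rx":0,"ry":0,"rz":0,"dx":-45,"dy":23,"dz":0,"gripper":1},{"rx":0,"ry":0,"rz":0,"dx":-45,"dy":23,"dz":0,"gripper":1},{"rx":0,"ry":0,"rz":0,"dx":-45,"dy":23,"dz":0,"gripper":1},{"rx":0,"ry":0,"rz":0,"dx":-45,"dy":23,"dz":0,"gripper":1},{"rx":0,"ry":0,"rz":0,"dx":-45,"dy":23,"dz":0,"gripper":1},{"rx":0,"ry":0,"rz":0,"dx":-45,"dy":23,"dz":0,"gripper":1},{"rx":0,"ry":0,"rz":0,"dx":-45,"dy":23,"dz":0,"gripper":1},{"rx":0,"ry":0,"rz":0,"dx":0,"dy":0,"dz":0,"gripper":1}]}}

```text
clock: 2.4
tcp_pos: [0.472, 0.1794, 0.2658]
orientation: [2.221, 2.221, -0.0]
contact_force: [-0.3, 0.4, 0.3]
grip_width: 0.0853
gripper_force: 0.0
```

```bash
python3 - <<'E'
from h import *
import pickle
o=r.get_obs();c=r.camera_info("wrist");im=r.grab_frame("wrist");cv2.imwrite("pics/w2.png",im);pickle.dump((o,c),open("w2.pkl","wb"))
print(o["tcp_pos"],R.from_rotvec(o["orientation"]).as_matrix().round(3));print(c)
E
```

```text
[0.47199528 0.17940827 0.26577719] [[ 0.     1.     0.001]
 [ 1.    -0.    -0.001]
 [-0.001  0.001 -1.   ]]
{'mtx': array([[309.70691629,   0.        , 324.09786958],
       [  0.        , 309.70691629, 198.7745207 ],
       [  0.        ,   0.        ,   1.        ]]), 'rvec': array([-2.81199614e+00,  1.26186823e-03, -2.48086126e-03]), 'tvec': array([-0.47397709,  0.11493272,  0.4770984 ])}
```

View pics/w2.png

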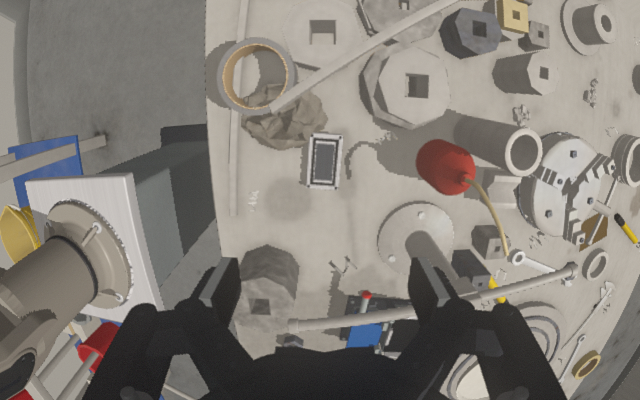

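The cover is at about (325,162), with nothing in the way between the fingers. Measuring it from this picture.

```bash
python3 - <<'E'
from h import *
import pickle
o,c=pickle.load(open("w2.pkl","rb"));im=cv2.imread("pics/w2.png")
def rect(mask,name,z,c,off):
    cs=cv2.findContours(mask,cv2.RETR_EXTERNAL,cv2.CHAIN_APPROX_NONE)[0];k=max(cs,key=cv2.contourArea)[:,0]+off
    P=np.array([onz(name,*p,z,c)[:2] for p in k])*1000
    (x,y),(w,h),a=cv2.minAreaRect(P.astype(np.float32)); return x,y,w,h,a
g=cv2.cvtColor(im,cv2.COLOR_BGR2GRAY)[125:200,295:355]
print(g[35,5:55])
for t in(195,205,215): print(t,rect((g>t).astype(np.uint8),"wrist",.012,c,[295,125]))
print("dark gasket",rect((g<80).astype(np.uint8),"wrist",.012,c,[295,125]))
E
```

```text
[177 151 121 121 121 119 117 127 170 201 196 138  85  86 120 144 110  98
  97  99  99 101  98 101  99  99 100  97  98  99  97  98 102 133 111  76
 107 163 188 193 183 165 160 157 128 107 109 105 107 118]
195 (473.8919372558594, 211.84190368652344, 3.405818462371826, 26.178455352783203, 85.83090209960938)Traceback (most recent call last):
  File "<stdin>", line 10, in <module>
  File "<stdin>", line 5, in rect
ValueError: max() iterable argument is empty
```

```bash
python3 - <<'E'
from h import *
import pickle
o,c=pickle.load(open("w2.pkl","rb"));im=cv2.imread("pics/w2.png")
g=cv2.cvtColor(im,cv2.COLOR_BGR2GRAY)[125:200,295:355]
for t in(125,140,155):
    n,l=cv2.connectedComponents((g<t).astype(np.uint8)); m=(l==l[37,30]).astype(np.uint8)
    k=max(cv2.findContours(m,cv2.RETR_EXTERNAL,cv2.CHAIN_APPROX_NONE)[0],key=cv2.contourArea)[:,0]+[295,125]
    P=np.array([onz("wrist",*p,.012,c)[:2] for p in k])*1000
    print(t,cv2.minAreaRect(P.astype(np.float32)))
E
```

```text
125 ((473.7050476074219, 176.88616943359375), (63.036407470703125, 33.37173080444336), 85.10391998291016)
140 ((473.5419006347656, 176.84732055664062), (63.448822021484375, 34.3734130859375), 85.922607421875)
155 ((465.9834899902344, 183.67044067382812), (85.51402282714844, 65.62255096435547), 85.6495361328125)
```

>>> {"name": "step_arm", "arguments": {"moves": [{"rx":0,"ry":0,"rz":4.5,"dx":-2.5,"dy":1.5,"dz":40,"gripper":1},{"rx":0,"ry":0,"rz":0,"dx":0,"dy":0,"dz":50,"gripper":1},{"rx":0,"ry":0,"rz":0,"dx":0,"dy":0,"dz":50,"gripper":1},{"rx":0,"ry":0,"rz":0,"dx":0,"dy":0,"dz":40,"gripper":1},{"rx":0,"ry":0,"rz":0,"dx":0,"dy":0,"dz":30,"gripper":1},{"rx":0,"ry":0,"rz":0,"dx":0,"dy":0,"dz":20,"gripper":1},{"rx":0,"ry":0,"rz":0,"dx":0,"dy":0,"dz":10,"gripper":1},{"rx":0,"ry":0,"rz":0,"dx":0,"dy":0,"dz":0,"gripper":-0.2},{"rx":0,"ry":0,"rz":0,"dx":0,"dy":0,"dz":0,"gripper":-0.2},{"rx":0,"ry":0,"rz":0,"dx":0,"dy":0,"dz":0,"gripper":-0.2},{"rx":0,"ry":0,"rz":0,"dx":0,"dy":0,"dz":0,"gripper":-0.2},{"rx":0,"ry":0,"rz":0,"dx":0,"dy":0,"dz":0,"gripper":-0.2},{"rx":0,"ry":0,"rz":0,"dx":0,"dy":0,"dz":0,"gripper":-0.2}], "grip_force": 40}}

```text
clock: 4.08
tcp_pos: [0.472, 0.1813, 0.0257]
orientation: [-2.299, -2.141, -0.0]
contact_force: [-0.2, 0.4, 0.1]
grip_width: 0.0341
gripper_force: 0.0
```

Fingers closed to 34 mm with no contact. Looking.

```bash
python3 - <<'E'
from h import *
im=r.grab_frame("wrist");s=r.grab_frame("side")
a=cv2.resize(im[80:330,180:480],(720,600))
b=cv2.resize(s[150:310,220:400],(450,400))
o=np.zeros((600,800,3),np.uint8);o[:400,:450]=cv2.resize(im[60:300,190:460],(450,400));o[200:,450:]=cv2.resize(s[190:350,220:360],(350,400));cv2.imwrite("pics/w3.png",o)
ob=r.get_obs();print(ob["grip_width"],ob["tcp_pos"],R.from_rotvec(ob["orientation"]).as_matrix().round(3))
E
```

```text
0.034102766268150356 [0.47198077 0.1813313  0.02560362] [[ 0.071  0.997 -0.   ]
 [ 0.997 -0.071  0.   ]
 [ 0.    -0.    -1.   ]]
```

View pics/w3.png

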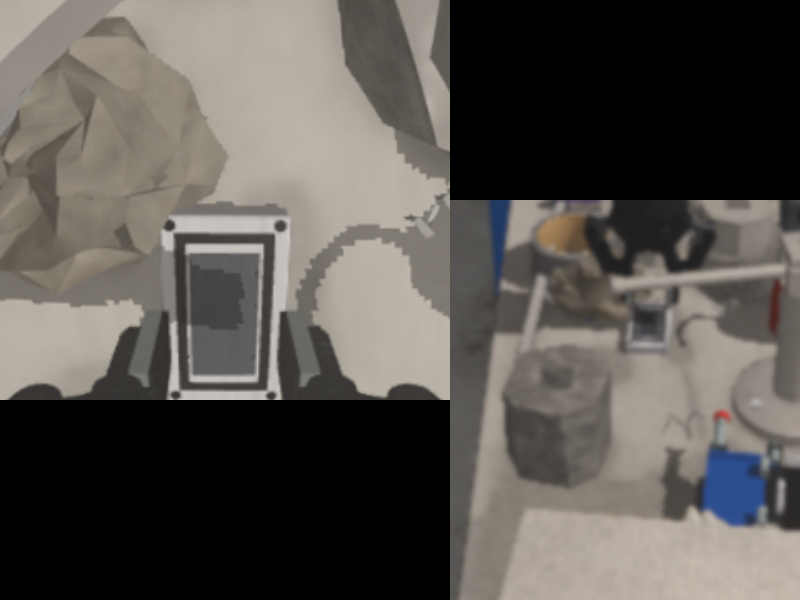

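```bash
python3 - <<'E'
from h import *
c=r.camera_info("wrist");print(ray("wrist",320,200)[0])
for uv in[(290,190),(363,190),(290,299),(361,299)]: print("cover",uv,onz("wrist",*uv,.012)[:2].round(4))
for z in(.003,.01,.015,.02,.03): print(z,onz("wrist",289,246,z).round(4),onz("wrist",361,246,z).round(4))
im=r.grab_frame("wrist");g=cv2.cvtColor(im,cv2.COLOR_BGR2GRAY)
print(g[220,270:380]);print(g[265,270:380]) 
E
```

```text
[0.47935871 0.26443924 0.17502113]
cover (290, 190) [0.4571 0.2154]
cover (363, 190) [0.4975 0.2126]
cover (290, 299) [0.4484 0.1415]
cover (361, 299) [0.4947 0.1381]
0.003 [0.4512 0.1763 0.003 ] [0.4962 0.173  0.003 ]
0.01 [0.4524 0.1799 0.01  ] [0.4956 0.1768 0.01  ]
0.015 [0.4532 0.1824 0.015 ] [0.4951 0.1794 0.015 ]
0.02 [0.454 0.185 0.02 ] [0.4946 0.1821 0.02  ]
0.03 [0.4556 0.1901 0.03  ] [0.4936 0.1874 0.03  ]
[111 111 111 113 114 115 114 114 115 113 116 115 116 115 114 116 121 127
 130 131 133 130 129 125 108  72  52  52  51  51  57  82 114 115  72  70
  66  64  67  70  82  93  93  93  94  92  94  95  93  92  94  94  93  94
  97  98  93  95  93  94  94  94  94  93  91  92  95  97  96  96  96  97
  96  96 100 144 167 151  85  65  68  66  63  74 129 177 191 191 192 193
 193 197 183 155 154 156 155 154 155 157 156 157 157 157 158 158 156 118
 108 110]
[ 54  70  92 102 103 102 102 101 104 103 102 101  89  69  54  54  53  52
  53  52  50  73 128 185 192 179 144  73  59  59  62  64 112 158 141 108
  93  91  94  93  94  96  95  92  93  95  92  94  91  93  91  94  93  93
  96  96  95  92  93  92  93  90  92  95  93  95  94  95  94  95  93  95
  93 109 163 138  94  66  59  63  59  80 161 192 191 189 143  87  56  55
  57  55  56  55  56  67  84 104 103 102 102 105 105 103 102 104  98  80
  60  60]
```

The tips are visibly above the cover (pad gap smaller than the cover's image, both rims half hidden), so I open slightly, recentre and go lower in small checked steps.

>>> {"name": "step_arm", "arguments": {"moves": [{"rx":0,"ry":0,"rz":0,"dx":0,"dy":0,"dz":0,"gripper":0.4},{"rx":0,"ry":0,"rz":0,"dx":-4,"dy":2,"dz":0,"gripper":0.4},{"rx":0,"ry":0,"rz":0,"dx":0,"dy":0,"dz":0,"gripper":0.4},{"rx":0,"ry":0,"rz":0,"dx":0,"dy":0,"dz":4,"gripper":0.4},{"rx":0,"ry":0,"rz":0,"dx":0,"dy":0,"dz":4,"gripper":0.4},{"rx":0,"ry":0,"rz":0,"dx":0,"dy":0,"dz":0,"gripper":0.4}]}}

```text
clock: 4.97
tcp_pos: [0.4734, 0.1771, 0.0171]
orientation: [-2.298, -2.141, 0.001]
contact_force: [0.3, -0.8, 0.1]
grip_width: 0.0598
gripper_force: 0.0
```

```bash
python3 - <<'E'
from h import *
import pickle
o,c=pickle.load(open("w2.pkl","rb"));T=o["tcp_pos"]
for uv in[(239,258),(412,258)]:
    for z in(-.022,-.01,0,.01,.02): print(uv,z,(onz("wrist",*uv,T[2]+z,c)-T).round(4))
print(ray("wrist",320,200,c)[0]-T)
E
```

```text
(239, 258) -0.022 [-0.0538 -0.0158 -0.022 ]
(239, 258) -0.01 [-0.0499 -0.0089 -0.01  ]
(239, 258) 0 [-0.0467 -0.0031  0.    ]
(239, 258) 0.01 [-0.0435  0.0027  0.01  ]
(239, 258) 0.02 [-0.0403  0.0085  0.02  ]
(412, 258) -0.022 [ 0.0591 -0.0161 -0.022 ]
(412, 258) -0.01 [ 0.055  -0.0091 -0.01  ]
(412, 258) 0 [ 0.0517 -0.0033  0.    ]
(412, 258) 0.01 [0.0483 0.0025 0.01  ]
(412, 258) 0.02 [0.0449 0.0083 0.02  ]
[0.00136422 0.08347732 0.14932357]
```

>>> {"name": "step_arm", "arguments": {"moves": [{"rx":0,"ry":0,"rz":0,"dx":0,"dy":0,"dz":3,"gripper":0.4},{"rx":0,"ry":0,"rz":0,"dx":0,"dy":0,"dz":0,"gripper":-0.2},{"rx":0,"ry":0,"rz":0,"dx":0,"dy":0,"dz":0,"gripper":-0.2},{"rx":0,"ry":0,"rz":0,"dx":0,"dy":0,"dz":0,"gripper":-0.2},{"rx":0,"ry":0,"rz":0,"dx":0,"dy":0,"dz":0,"gripper":-0.2}]}}

```text
clock: 5.6
tcp_pos: [0.4738, 0.1773, 0.0147]
orientation: [2.299, 2.141, 0.0]
contact_force: [0.7, 0.1, -0.8]
grip_width: 0.0341
gripper_force: 0.0
```

>>> {"name": "step_arm", "arguments": {"moves": [{"rx":0,"ry":0,"rz":0,"dx":0,"dy":0,"dz":0,"gripper":0.4},{"rx":0,"ry":0,"rz":0,"dx":0,"dy":0,"dz":0,"gripper":0.4},{"rx":0,"ry":0,"rz":0,"dx":0,"dy":0,"dz":3,"gripper":0.4},{"rx":0,"ry":0,"rz":0,"dx":0,"dy":0,"dz":3,"gripper":0.4},{"rx":0,"ry":0,"rz":0,"dx":0,"dy":0,"dz":0,"gripper":0.4}]}}

```text
clock: 6.22
tcp_pos: [0.4735, 0.1771, 0.0083]
orientation: [-2.299, -2.141, 0.001]
contact_force: [-0.4, 0.5, -0.2]
grip_width: 0.06
gripper_force: 0.0
```

```bash
python3 - <<'E'
from h import *
im=r.grab_frame("wrist");s=r.grab_frame("side")
o=np.zeros((600,800,3),np.uint8);o[:400,:450]=cv2.resize(im[60:300,190:460],(450,400));o[:,450:]=cv2.resize(s[170:290,270:340],(350,600),interpolation=cv2.INTER_CUBIC);cv2.imwrite("pics/w4.png",o)
E
```

```text
(no output)
```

View pics/w4.png

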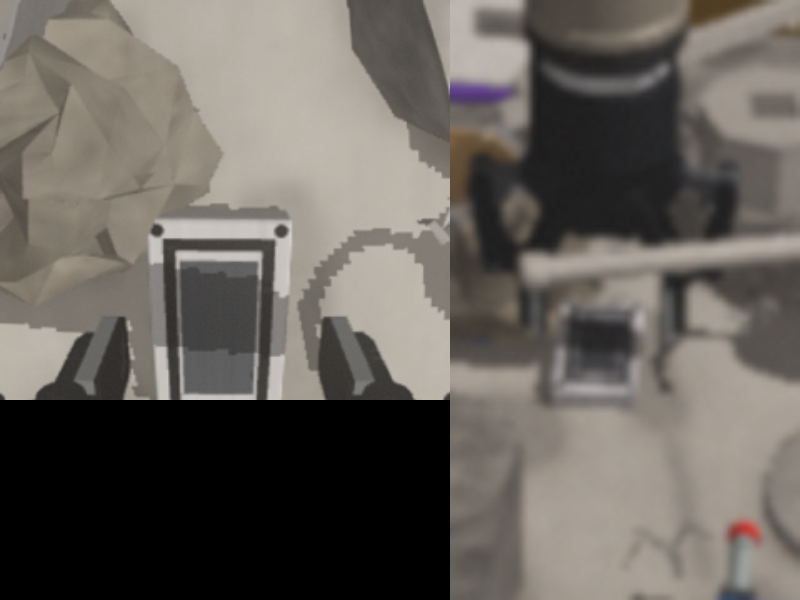

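The fingers are still clearly above the cover: their tips sit at crop (530,335) in the side view and (115,320)/(330,320) in the wrist view. Computing their height.

```bash
python3 - <<'E'
from h import *
T=r.get_obs()["tcp_pos"]
for z in(0,.01,.02,.03,.04): print(z,proj("side",[[T[0]-.03,T[1],z],[T[0]+.03,T[1],z]]).round(1).tolist(), "cover",proj("side",[[.47,.139,.012]]).round(1).tolist())
# wrist: inner tip edges
for z in(0,.01,.02,.03): print(z,onz("wrist",190+128*.6,60+318*.6,z).round(4),onz("wrist",190+321*.6,60+318*.6,z).round(4))
E
```

```text
0 [[288.2, 241.7], [311.0, 241.5]] cover [[298.5, 247.3]]
0.01 [[288.2, 238.7], [311.0, 238.5]] cover [[298.5, 247.3]]
0.02 [[288.1, 235.7], [311.1, 235.5]] cover [[298.5, 247.3]]
0.03 [[288.1, 232.7], [311.2, 232.5]] cover [[298.5, 247.3]]
0.04 [[288.1, 229.6], [311.3, 229.4]] cover [[298.5, 247.3]]
0 [0.4417 0.1769 0.    ] [0.5092 0.172  0.    ]
0.01 [0.4442 0.1822 0.01  ] [0.5074 0.1776 0.01  ]
0.02 [0.4467 0.1875 0.02  ] [0.5056 0.1832 0.02  ]
0.03 [0.4492 0.1927 0.03  ] [0.5039 0.1888 0.03  ]
```

Tips stand about 10 mm *above* the reported TCP height. I'll keep going down, guided by force.

>>> {"name": "step_arm", "arguments": {"moves": [{"rx":0,"ry":0,"rz":0,"dx":0,"dy":0,"dz":3,"gripper":0.4},{"rx":0,"ry":0,"rz":0,"dx":0,"dy":0,"dz":3,"gripper":0.4},{"rx":0,"ry":0,"rz":0,"dx":0,"dy":0,"dz":3,"gripper":0.4},{"rx":0,"ry":0,"rz":0,"dx":0,"dy":0,"dz":0,"gripper":-0.2},{"rx":0,"ry":0,"rz":0,"dx":0,"dy":0,"dz":0,"gripper":-0.2},{"rx":0,"ry":0,"rz":0,"dx":0,"dy":0,"dz":0,"gripper":-0.2},{"rx":0,"ry":0,"rz":0,"dx":0,"dy":0,"dz":0,"gripper":-0.2}]}}

```text
clock: 7.2
tcp_pos: [0.4736, 0.1771, -0.0004]
orientation: [-2.299, -2.141, 0.0]
contact_force: [-0.5, -0.7, 1.8]
grip_width: 0.0424
gripper_force: 40.8
```

Gripped, but only near the cover's top; regrip 4 mm deeper, then lift.

>>> {"name": "step_arm", "arguments": {"moves": [{"rx":0,"ry":0,"rz":0,"dx":0,"dy":0,"dz":0,"gripper":0.4},{"rx":0,"ry":0,"rz":0,"dx":0,"dy":0,"dz":0,"gripper":0.4},{"rx":0,"ry":0,"rz":0,"dx":0,"dy":0,"dz":4,"gripper":0.4},{"rx":0,"ry":0,"rz":0,"dx":0,"dy":0,"dz":0,"gripper":-0.2},{"rx":0,"ry":0,"rz":0,"dx":0,"dy":0,"dz":0,"gripper":-0.2},{"rx":0,"ry":0,"rz":0,"dx":0,"dy":0,"dz":0,"gripper":-0.2},{"rx":0,"ry":0,"rz":0,"dx":0,"dy":0,"dz":0,"gripper":-0.2}]}}

```text
clock: 8.07
tcp_pos: [0.4736, 0.1771, -0.0045]
orientation: [-2.299, -2.141, 0.0]
contact_force: [0.1, 0.2, -0.4]
grip_width: 0.0429
gripper_force: 40.8
```

>>> {"name": "step_arm", "arguments": {"moves": [{"rx":0,"ry":0,"rz":0,"dx":0,"dy":0,"dz":-20,"gripper":-0.2},{"rx":0,"ry":0,"rz":0,"dx":0,"dy":0,"dz":-50,"gripper":-0.2},{"rx":0,"ry":0,"rz":0,"dx":0,"dy":0,"dz":-50,"gripper":-0.2},{"rx":0,"ry":0,"rz":0,"dx":0,"dy":0,"dz":-50,"gripper":-0.2},{"rx":0,"ry":0,"rz":0,"dx":0,"dy":0,"dz":-50,"gripper":-0.2},{"rx":0,"ry":0,"rz":0,"dx":0,"dy":0,"dz":-50,"gripper":-0.2},{"rx":0,"ry":0,"rz":0,"dx":0,"dy":0,"dz":-25,"gripper":-0.2},{"rx":0,"ry":0,"rz":0,"dx":-49,"dy":13,"dz":0,"gripper":-0.2},{"rx":0,"ry":0,"rz":0,"dx":-49,"dy":13,"dz":0,"gripper":-0.2},{"rx":0,"ry":0,"rz":0,"dx":-49,"dy":13,"dz":0,"gripper":-0.2},{"rx":0,"ry":0,"rz":0,"dx":-49,"dy":13,"dz":0,"gripper":-0.2},{"rx":0,"ry":0,"rz":0,"dx":-49,"dy":13,"dz":0,"gripper":-0.2},{"rx":0,"ry":0,"rz":0,"dx":-49,"dy":13,"dz":0,"gripper":-0.2},{"rx":0,"ry":0,"rz":0,"dx":-49,"dy":13,"dz":0,"gripper":-0.2},{"rx":0,"ry":0,"rz":0,"dx":0,"dy":0,"dz":0,"gripper":-0.2},{"rx":0,"ry":0,"rz":0,"dx":0,"dy":0,"dz":0,"gripper":-0.2}]}}

```text
clock: 10.07
tcp_pos: [0.5399, -0.1708, 0.2901]
orientation: [-2.298, -2.141, 0.0]
contact_force: [-0.1, 1.0, -0.9]
grip_width: 0.0429
gripper_force: 41.2
```

```bash
python3 - <<'E'
from h import *
import pickle
o=r.get_obs();c=r.camera_info("wrist");im=r.grab_frame("wrist");cv2.imwrite("pics/w5.png",im);pickle.dump((o,c),open("w5.pkl","wb"))
print(o["tcp_pos"],R.from_rotvec(o["orientation"]).as_matrix().round(3),o["grip_width"])
cv2.imwrite("pics/w5c.png",cv2.resize(im[60:360,180:560],(760,600)))
E
```

```text
[ 0.53991127 -0.17076419  0.2901414 ] [[ 0.071  0.997 -0.001]
 [ 0.997 -0.071  0.001]
 [ 0.001 -0.001 -1.   ]] 0.042918888555888934
```

View pics/w5c.png

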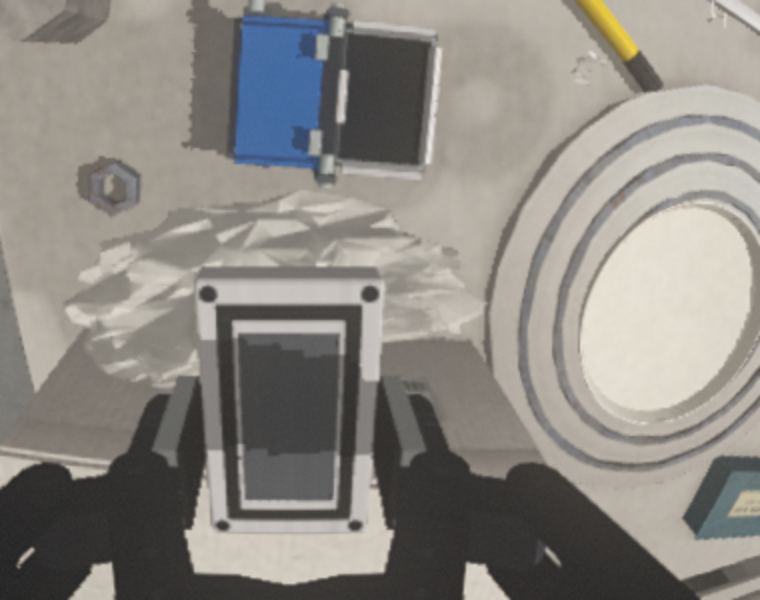

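The cover is held face-up. The jig is in full view in the crop: blue flipper at about (280,90), nest at (385,98), hinge knuckles at (338,18) and (327,172), stops at (321,47) and (315,140). Measuring the jig and the held cover.

```bash
python3 - <<'E'
from h import *
import pickle
o,c=pickle.load(open("w5.pkl","rb"));im=cv2.imread("pics/w5.png")
hsv=cv2.cvtColor(im,cv2.COLOR_BGR2HSV);g=im.max(2)
def rect(m,z,lab):
    m=m.astype(np.uint8); w=np.zeros_like(m); w[60:155,290:410]=m[60:155,290:410]
    w=cv2.morphologyEx(w,cv2.MORPH_OPEN,np.ones((3,3),np.uint8))
    k=max(cv2.findContours(w,cv2.RETR_EXTERNAL,cv2.CHAIN_APPROX_NONE)[0],key=cv2.contourArea)[:,0]
    P=np.array([onz("wrist",*p,z,c)[:2] for p in k])*1000
    R_=cv2.minAreaRect(P.astype(np.float32));print(lab,R_, k.min(0),k.max(0)); return R_
rect((hsv[...,0]>95)&(hsv[...,0]<125)&(hsv[...,1]>120),.043,"blue")
m=(g<75); m[:,:352]=0; rect(m,.0405,"nest")
f=lambda u,v,z:(onz("wrist",180+u/2,60+v/2,z,c)*1000).round(1)
for n,u,v,z in[("kn+",338,18,.048),("kn-",327,172,.048),("strip t",344,70,.048),("strip b",341,122,.048),("stop+",321,47,.054),("stop-",315,140,.054),("nest outer tr",438,33,.047),("br",422,178,.047)]: print(n,f(u,v,z)[:2])
zc=o["tcp_pos"][2]+.0045+.012
for u,v in[(198,280),(383,280),(366,530),(211,530),(217,304),(367,304),(351,521),(226,521)]: print("cov",f(u,v,zc)[:2]-o["tcp_pos"][:2]*1000)
E
```

```text
blue ((540.5023803710938, -97.98734283447266), (94.19668579101562, 51.23625183105469), 82.0885009765625) [298  69] [340 142]
nest ((607.0132446289062, -106.94561767578125), (80.37037658691406, 51.91636276245117), 82.53758239746094) [352  77] [393 141]
kn+ [580.8 -54. ]
kn- [ 567.8 -151.5]
strip t [582.4 -87.2]
strip b [ 578.5 -120. ]
stop+ [568.7 -72.1]
stop- [ 561.2 -129.8]
nest outer tr [643.8 -65.3]
br [ 629.6 -159.1]
cov [-16.31127324  38.76419143]
cov [25.88872676 35.76419143]
cov [ 20.88872676 -39.13580857]
cov [-22.91127324 -35.93580857]
cov [-12.61127324  32.56419143]
cov [21.98872676 30.06419143]
cov [ 16.68872676 -35.13580857]
cov [-18.21127324 -32.63580857]
```

```bash
python3 - <<'E'
from h import *
im=cv2.imread("pics/top0.png");hsv=cv2.cvtColor(im,cv2.COLOR_BGR2HSV);g=im.max(2)
def rect(m,z,lab,b):
    w=np.zeros(m.shape,np.uint8); w[b[0]:b[1],b[2]:b[3]]=m[b[0]:b[1],b[2]:b[3]]
    k=max(cv2.findContours(w,cv2.RETR_EXTERNAL,cv2.CHAIN_APPROX_NONE)[0],key=cv2.contourArea)[:,0]
    P=np.array([onz("top",*p,z)[:2] for p in k])*1000
    print(lab,cv2.minAreaRect(P.astype(np.float32)))
rect((hsv[...,0]>95)&(hsv[...,0]<125)&(hsv[...,1]>120),.043,"blue",(150,220,400,470))
rect(g<60,.0405,"nest",(150,177,421,452))
rect(g<110,.012,"gasket",(204,224,333,362))
# red cap
w=((hsv[...,0]<8)|(hsv[...,0]>172))&(hsv[...,1]>140);ys,xs=np.nonzero(w[180:205,400:415]);print("cap",onz("top",xs.mean()+400,ys.mean()+180,.048)*1000)
E
```

```text
blue ((537.97412109375, -95.32511138916016), (94.75727081298828, 54.290958404541016), 84.8792495727539)
nest ((603.7381591796875, -105.57894897460938), (80.06492614746094, 54.381465911865234), 82.47370147705078)
gasket ((472.10552978515625, 178.33006286621094), (60.3604621887207, 30.527755737304688), 83.10832214355469)
cap [534.02003932  -8.24087803  48.        ]
```

Both cameras agree after the common ~2 mm bias seen on the fingers: hinge ≈ (571.5,-102), jig yaw -7.7°, pocket ≈ (538,-97.5). Moving above it.

>>> {"name": "step_arm", "arguments": {"moves": [{"rx":0,"ry":0,"rz":3.6,"dx":0,"dy":0,"dz":0,"gripper":-0.2},{"rx":0,"ry":0,"rz":0,"dx":36,"dy":-7,"dz":0,"gripper":-0.2},{"rx":0,"ry":0,"rz":0,"dx":36,"dy":-7,"dz":0,"gripper":-0.2},{"rx":0,"ry":0,"rz":0,"dx":0,"dy":0,"dz":50,"gripper":-0.2},{"rx":0,"ry":0,"rz":0,"dx":0,"dy":0,"dz":50,"gripper":-0.2},{"rx":0,"ry":0,"rz":0,"dx":0,"dy":0,"dz":50,"gripper":-0.2},{"rx":0,"ry":0,"rz":0,"dx":0,"dy":0,"dz":40,"gripper":-0.2},{"rx":0,"ry":0,"rz":0,"dx":0,"dy":0,"dz":20,"gripper":-0.2},{"rx":0,"ry":0,"rz":0,"dx":0,"dy":0,"dz":0,"gripper":-0.2},{"rx":0,"ry":0,"rz":0,"dx":0,"dy":0,"dz":0,"gripper":-0.2}]}}

```text
clock: 11.38
tcp_pos: [0.5367, -0.0973, 0.0815]
orientation: [2.363, 2.069, 0.002]
contact_force: [-0.1, 0.0, -1.4]
grip_width: 0.0431
gripper_force: 41.2
```

```bash
python3 - <<'E'
from h import *
o=r.get_obs();M=R.from_rotvec(o["orientation"]).as_matrix();print(o["tcp_pos"],M.round(3),o["contact_force"])
d=np.array([.5358,-.0972,.041])-o["tcp_pos"];print("tool shift mm",(M.T@d*1000).round(1))
E
```

```text
[ 0.53665569 -0.09730608  0.08152163] [[ 0.132  0.991  0.001]
 [ 0.991 -0.132  0.   ]
 [ 0.001  0.001 -1.   ]] [-0.09922185  0.01586111 -1.39691227]
tool shift mm [-0.  -0.9 40.5]
```

>>> {"name": "step_arm", "arguments": {"moves": [{"rx":0,"ry":0,"rz":0,"dx":0,"dy":-1,"dz":12,"gripper":-0.2},{"rx":0,"ry":0,"rz":0,"dx":0,"dy":0,"dz":12,"gripper":-0.2},{"rx":0,"ry":0,"rz":0,"dx":0,"dy":0,"dz":4,"gripper":-0.2},{"rx":0,"ry":0,"rz":0,"dx":0,"dy":0,"dz":4,"gripper":-0.2},{"rx":0,"ry":0,"rz":0,"dx":0,"dy":0,"dz":4,"gripper":-0.2},{"rx":0,"ry":0,"rz":0,"dx":0,"dy":0,"dz":3,"gripper":-0.2},{"rx":0,"ry":0,"rz":0,"dx":0,"dy":0,"dz":0,"gripper":-0.2}]}}

```text
clock: 12.25
tcp_pos: [0.5349, -0.098, 0.0414]
orientation: [-2.365, -2.068, 0.0]
contact_force: [1.1, 0.1, -1.2]
grip_width: 0.043
gripper_force: 41.2
```

>>> {"name": "step_arm", "arguments": {"moves": [{"rx":0,"ry":0,"rz":0,"dx":0,"dy":0,"dz":1.5,"gripper":-0.2},{"rx":0,"ry":0,"rz":0,"dx":0,"dy":0,"dz":1.5,"gripper":-0.2},{"rx":0,"ry":0,"rz":0,"dx":0,"dy":0,"dz":0,"gripper":-0.2}]}}

```text
clock: 12.62
tcp_pos: [0.5349, -0.098, 0.0385]
orientation: [-2.365, -2.068, 0.0]
contact_force: [-0.3, 0.2, -1.9]
grip_width: 0.0426
gripper_force: 41.2
```

>>> {"name": "step_arm", "arguments": {"moves": [{"rx":0,"ry":0,"rz":0,"dx":0,"dy":0,"dz":1,"gripper":-0.2},{"rx":0,"ry":0,"rz":0,"dx":0,"dy":1,"dz":0,"gripper":-0.2},{"rx":0,"ry":0,"rz":0,"dx":0,"dy":1,"dz":0,"gripper":-0.2},{"rx":0,"ry":0,"rz":0,"dx":0,"dy":1,"dz":0,"gripper":-0.2},{"rx":0,"ry":0,"rz":0,"dx":0,"dy":0,"dz":0,"gripper":-0.2}]}}

```text
clock: 13.25
tcp_pos: [0.5375, -0.0984, 0.0375]
orientation: [-2.364, -2.067, 0.001]
contact_force: [-2.4, -0.2, 1.2]
grip_width: 0.0427
gripper_force: 41.4
```

>>> {"name": "step_arm", "arguments": {"moves": [{"rx":0,"ry":0,"rz":0,"dx":0,"dy":1,"dz":0,"gripper":-0.2},{"rx":0,"ry":0,"rz":0,"dx":0,"dy":0,"dz":0,"gripper":-0.2}]}}

```text
clock: 13.5
tcp_pos: [0.5375, -0.0983, 0.0375]
orientation: [-2.363, -2.066, 0.002]
contact_force: [-5.7, 1.1, 4.6]
grip_width: 0.043
gripper_force: 41.9
```

Home against the stops and on the floor. Ease off and release.

>>> {"name": "step_arm", "arguments": {"moves": [{"rx":0,"ry":0,"rz":0,"dx":0,"dy":-1,"dz":-0.5,"gripper":-0.2},{"rx":0,"ry":0,"rz":0,"dx":0,"dy":0,"dz":0,"gripper":0.2},{"rx":0,"ry":0,"rz":0,"dx":0,"dy":0,"dz":0,"gripper":0.2},{"rx":0,"ry":0,"rz":0,"dx":0,"dy":0,"dz":0,"gripper":0.2}]}}

```text
clock: 14.0
tcp_pos: [0.5384, -0.0985, 0.0382]
orientation: [2.364, 2.068, 0.001]
contact_force: [-0.4, 0.9, -0.1]
grip_width: 0.0513
gripper_force: 0.0
```

>>> {"name": "step_arm", "arguments": {"moves": [{"rx":0,"ry":0,"rz":0,"dx":0,"dy":0,"dz":-10,"gripper":0.2},{"rx":0,"ry":0,"rz":0,"dx":0,"dy":0,"dz":-40,"gripper":0.2},{"rx":0,"ry":0,"rz":0,"dx":0,"dy":0,"dz":-50,"gripper":0.2},{"rx":0,"ry":0,"rz":0,"dx":0,"dy":0,"dz":-50,"gripper":0.2},{"rx":0,"ry":0,"rz":0,"dx":-30,"dy":0,"dz":-50,"gripper":0.2},{"rx":0,"ry":0,"rz":0,"dx":-30,"dy":0,"dz":-10,"gripper":0.2},{"rx":0,"ry":0,"rz":0,"dx":0,"dy":0,"dz":0,"gripper":0.2},{"rx":0,"ry":0,"rz":0,"dx":0,"dy":0,"dz":0,"gripper":0.2}]}}

```text
clock: 15.0
tcp_pos: [0.5297, -0.1571, 0.2479]
orientation: [-2.364, -2.068, -0.0]
contact_force: [0.4, -0.6, -0.7]
grip_width: 0.0519
gripper_force: 0.0
```

```bash
python3 - <<'E'
from h import *
import pickle
o=r.get_obs();c=r.camera_info("wrist");im=r.grab_frame("wrist");cv2.imwrite("pics/w6.png",im);pickle.dump((o,c),open("w6.pkl","wb"))
print(o["tcp_pos"]); p=R.from_rotvec(c["rvec"]).apply([[.536,-.098,.054]])+c["tvec"].ravel();d=p[0];a=np.arctan2(np.hypot(*d[:2]),d[2]);K=c["mtx"];uv=K[:2,2]+K[0,0]*a*d[:2]/np.hypot(*d[:2]);print(uv)
u,v=uv.astype(int);y0=max(v-95,0);x0=u-100;cv2.imwrite("pics/w6c.png",cv2.resize(im[y0:y0+150,x0:x0+200],(800,600),interpolation=cv2.INTER_CUBIC));print(x0,y0)
E
```

```text
[ 0.52972401 -0.15708613  0.2478715 ]
[321.03587411 118.88138096]
221 23
```

View pics/w6c.png

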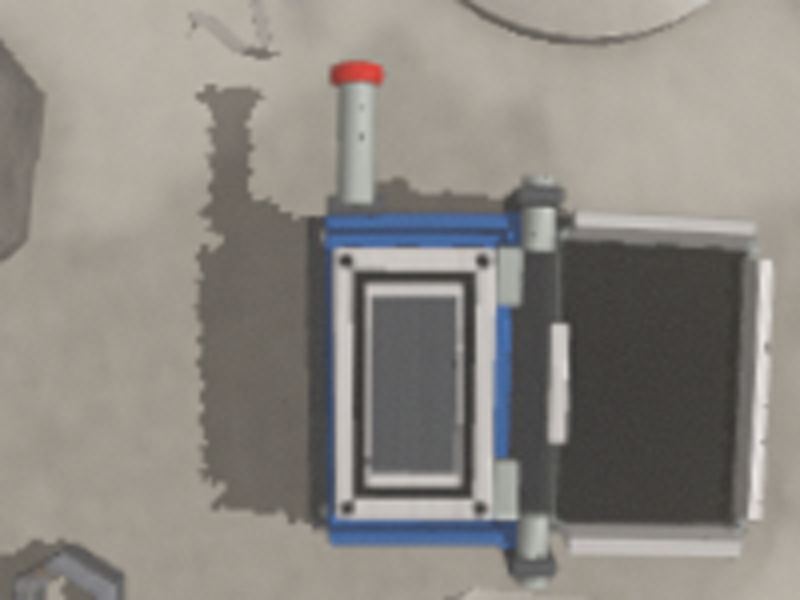

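The cover is fully seated (crop: cover centre (415,383), against both stops; handle bar at (357,140), red cap (357,72)). On to the handle.

```bash
python3 - <<'E'
from h import *
import pickle
o,c=pickle.load(open("w6.pkl","rb"))
f=lambda u,v,z:(onz("wrist",221+u/4,23+v/4,z,c)*1000).round(1)
print("bar",f(357,140,.048),"cap",f(357,72,.048),"bar root",f(358,203,.048),"cover c",f(415,383,.054), "knob",f(540,178,.048))
ob=r.get_obs();M=R.from_rotvec(ob["orientation"]).as_matrix();print(M.T@(np.array([.5307,-.0285,.12])-ob["tcp_pos"])*1000)
th=np.radians(4.5*np.arange(42));x=-50*np.cos(th);z=50*np.sin(th);print(np.c_[np.diff(x),-np.diff(z)].round(1).tolist())
E
```

```text
bar [533.4 -28.4  48. ] cap [536.1  -8.9  48. ] bar root [531.3 -46.2  48. ] cover c [540.1 -98.4  54. ] knob [582.  -45.5  48. ]
[127.07292794 -15.80581947 127.63148114]
[[0.2, -3.9], [0.5, -3.9], [0.8, -3.9], [1.1, -3.8], [1.4, -3.7], [1.6, -3.6], [1.9, -3.4], [2.2, -3.3], [2.4, -3.1], [2.7, -2.9], [2.9, -2.7], [3.1, -2.4], [3.3, -2.2], [3.4, -1.9], [3.6, -1.6], [3.7, -1.4], [3.8, -1.1], [3.9, -0.8], [3.9, -0.5], [3.9, -0.2], [3.9, 0.2], [3.9, 0.5], [3.9, 0.8], [3.8, 1.1], [3.7, 1.4], [3.6, 1.6], [3.4, 1.9], [3.3, 2.2], [3.1, 2.4], [2.9, 2.7], [2.7, 2.9], [2.4, 3.1], [2.2, 3.3], [1.9, 3.4], [1.6, 3.6], [1.4, 3.7], [1.1, 3.8], [0.8, 3.9], [0.5, 3.9], [0.2, 3.9], [-0.2, 3.9]]
```

>>> {"name": "step_arm", "arguments": {"moves": [{"rx":0,"ry":0,"rz":0,"dx":42,"dy":-5,"dz":0,"gripper":-0.3},{"rx":0,"ry":0,"rz":0,"dx":42,"dy":-5,"dz":0,"gripper":-0.3},{"rx":0,"ry":0,"rz":0,"dx":43,"dy":-6,"dz":0,"gripper":-0.3},{"rx":0,"ry":0,"rz":0,"dx":0,"dy":0,"dz":50,"gripper":-0.3},{"rx":0,"ry":0,"rz":0,"dx":0,"dy":0,"dz":50,"gripper":-0.3},{"rx":0,"ry":0,"rz":0,"dx":0,"dy":0,"dz":28,"gripper":-0.3},{"rx":0,"ry":0,"rz":0,"dx":0,"dy":0,"dz":20,"gripper":-0.3},{"rx":0,"ry":0,"rz":0,"dx":0,"dy":0,"dz":20,"gripper":-0.3},{"rx":0,"ry":0,"rz":0,"dx":0,"dy":0,"dz":20,"gripper":-0.3},{"rx":0,"ry":0,"rz":0,"dx":0,"dy":0,"dz":0,"gripper":-0.3}]}}

```text
clock: 16.3
tcp_pos: [0.5294, -0.0288, 0.0584]
orientation: [-2.361, -2.068, 0.005]
contact_force: [-0.4, 0.8, -0.3]
grip_width: 0.0299
gripper_force: 0.0
```

>>> {"name": "step_arm", "arguments": {"moves": [{"rx":0,"ry":0,"rz":0,"dx":0,"dy":1,"dz":10,"gripper":-0.3},{"rx":0,"ry":0,"rz":0,"dx":0,"dy":0,"dz":10,"gripper":-0.3},{"rx":0,"ry":0,"rz":0,"dx":0,"dy":0,"dz":8,"gripper":-0.3},{"rx":0,"ry":0,"rz":0,"dx":0,"dy":0,"dz":0,"gripper":-1},{"rx":0,"ry":0,"rz":0,"dx":0,"dy":0,"dz":0,"gripper":-1},{"rx":0,"ry":0,"rz":0,"dx":0,"dy":0,"dz":0,"gripper":-1},{"rx":0,"ry":0,"rz":0,"dx":0,"dy":0,"dz":0,"gripper":-1}], "grip_force": 20}}

```text
clock: 17.18
tcp_pos: [0.5308, -0.03, 0.0318]
orientation: [-2.364, -2.067, 0.002]
contact_force: [-4.1, 0.8, -2.7]
grip_width: 0.0088
gripper_force: 19.9
```

The bar is gripped. First part of the arc.

>>> {"name": "step_arm", "arguments": {"moves": [{"rx":0,"ry":0,"rz":0,"dx":0,"dy":0.2,"dz":-3.9,"gripper":-1},{"rx":0,"ry":0,"rz":0,"dx":0,"dy":0.5,"dz":-3.9,"gripper":-1},{"rx":0,"ry":0,"rz":0,"dx":0,"dy":0.8,"dz":-3.9,"gripper":-1},{"rx":0,"ry":0,"rz":0,"dx":0,"dy":1.1,"dz":-3.8,"gripper":-1},{"rx":0,"ry":0,"rz":0,"dx":0,"dy":1.4,"dz":-3.7,"gripper":-1},{"rx":0,"ry":0,"rz":0,"dx":0,"dy":1.6,"dz":-3.6,"gripper":-1},{"rx":0,"ry":0,"rz":0,"dx":0,"dy":1.9,"dz":-3.4,"gripper":-1}]}}

```text
clock: 18.05
tcp_pos: [0.5369, -0.0307, 0.058]
orientation: [-2.362, -2.066, 0.005]
contact_force: [-9.2, 0.7, -3.2]
grip_width: 0.0091
gripper_force: 19.4
```

>>> {"name": "step_arm", "arguments": {"moves": [{"rx":0,"ry":0,"rz":0,"dx":0,"dy":1.6,"dz":-3.3,"gripper":-1},{"rx":0,"ry":0,"rz":0,"dx":0,"dy":1.9,"dz":-3.1,"gripper":-1},{"rx":0,"ry":0,"rz":0,"dx":0,"dy":2.4,"dz":-2.9,"gripper":-1},{"rx":0,"ry":0,"rz":0,"dx":0,"dy":2.9,"dz":-2.7,"gripper":-1},{"rx":0,"ry":0,"rz":0,"dx":0,"dy":3.1,"dz":-2.4,"gripper":-1},{"rx":0,"ry":0,"rz":0,"dx":0,"dy":3.3,"dz":-2.2,"gripper":-1},{"rx":0,"ry":0,"rz":0,"dx":0,"dy":3.4,"dz":-1.9,"gripper":-1},{"rx":0,"ry":0,"rz":0,"dx":0,"dy":3.6,"dz":-1.6,"gripper":-1}]}}

```text
clock: 19.05
tcp_pos: [0.5561, -0.0333, 0.0789]
orientation: [-2.358, -2.061, 0.009]
contact_force: [-17.9, 2.3, 19.5]
grip_width: 0.0092
gripper_force: 21.1
```

```bash
python3 - <<'E'
from h import *
s=r.grab_frame("side");cv2.imwrite("pics/s7.png",s);h=cv2.cvtColor(s,cv2.COLOR_BGR2HSV)
m=(h[...,0]>95)&(h[...,0]<125)&(h[...,1]>120);m[:250]=0;ys,xs=np.nonzero(m);print(len(xs),xs.min(),xs.max(),ys.min(),ys.max())
j=np.array([.5712,-.1029,.048]);jx=np.array([.991,-.133,0]);jy=np.array([.133,.991,0])
for d in(0,45,67,90):
    a=np.radians(d);print(d,proj("side",[j-jx*50e-3*np.cos(a)+np.array([0,0,.05*np.sin(a)])+jy*.084]).round(0))
w=((h[...,0]<8)|(h[...,0]>172))&(h[...,1]>140);ys,xs=np.nonzero(w[255:310,310:370]);print("cap",len(xs),xs.mean()+310,ys.mean()+255)
E
```

```text
153 331 344 274 318
0 [[327. 278.]]
45 [[335. 266.]]
67 [[342. 263.]]
90 [[351. 263.]]
cap 8 340.5 261.5
```

The force (24 N, radial) grew too large; side view numbers put the cap at about 64°, as commanded. Likely the finger's wider part rubs on the plate's edge, so I release (the hinge holds) and regrip farther out along the bar and shallower.

>>> {"name": "step_arm", "arguments": {"moves": [{"rx":0,"ry":0,"rz":0,"dx":0,"dy":0,"dz":0,"gripper":-0.6},{"rx":0,"ry":0,"rz":0,"dx":0,"dy":0,"dz":0,"gripper":-0.6},{"rx":0,"ry":0,"rz":0,"dx":0,"dy":0,"dz":0,"gripper":-0.6}]}}

```text
clock: 19.48
tcp_pos: [0.5618, -0.0341, 0.0795]
orientation: [2.365, 2.068, 0.002]
contact_force: [-7.1, -0.1, 5.1]
grip_width: 0.017
gripper_force: 3.2
```

```bash
python3 - <<'E'
from h import *
j=np.array([.5712,-.1029,.048]);jx=np.array([.991,-.133,0]);jy=np.array([.133,.991,0])
o=r.get_obs();d=o["tcp_pos"]-j;print(d@jx*1e3,d@jy*1e3,d[2]*1e3,R.from_rotvec(o["orientation"]).as_matrix().round(3),o["contact_force"],o["moment"],o["grip_width"])
for n in("side","top"):
    s=r.grab_frame(n);h=cv2.cvtColor(s,cv2.COLOR_BGR2HSV);w=((h[...,0]<8)|(h[...,0]>172))&(h[...,1]>130)
    y0,y1,x0,x1=(250,300,320,370) if n=="side" else (165,205,395,420)
    ys,xs=np.nonzero(w[y0:y1,x0:x1]);print(n,len(xs),xs.mean()+x0,ys.mean()+y0)
    for a in(50,55,60,65,70,75): t=np.radians(a);print(a,proj(n,[j-jx*.05*np.cos(t)+[0,0,.05*np.sin(t)]+jy*.087]).round(1).tolist())
E
```

```text
-18.499148612871586 66.95519417964879 31.45751718263054 [[ 0.133  0.991  0.001]
 [ 0.991 -0.133  0.001]
 [ 0.001  0.001 -1.   ]] [-7.07833138 -0.09558582  5.13259373] [0.10914488 1.43321016 0.01185786] 0.01695867316158689
side 11 341.1818181818182 261.6363636363636
50 [[336.1, 264.5]]
55 [[337.7, 263.7]]
60 [[339.4, 263.1]]
65 [[341.2, 262.5]]
70 [[343.1, 262.1]]
75 [[345.0, 261.8]]
top 8 410.25 181.375
50 [[409.8, 184.9]]
55 [[410.1, 183.8]]
60 [[410.4, 182.5]]
65 [[410.6, 181.2]]
70 [[410.8, 179.8]]
75 [[411.0, 178.4]]
```

The flipper is at about 65° by both cameras. The forces fit pinch friction on the turning bar (one pad more loaded than the other), not a collision, so I push past upright with the bar loose between the fingers.

>>> {"name": "step_arm", "arguments": {"moves": [{"rx":0,"ry":0,"rz":0,"dx":1,"dy":3.9,"dz":-1.5,"gripper":-0.6},{"rx":0,"ry":0,"rz":0,"dx":1,"dy":3.9,"dz":-1.2,"gripper":-0.6},{"rx":0,"ry":0,"rz":0,"dx":0,"dy":3.9,"dz":-0.9,"gripper":-0.6},{"rx":0,"ry":0,"rz":0,"dx":0,"dy":3.9,"dz":-0.6,"gripper":-0.6},{"rx":0,"ry":0,"rz":0,"dx":0,"dy":3.9,"dz":-0.3,"gripper":-0.6},{"rx":0,"ry":0,"rz":0,"dx":0,"dy":3.9,"dz":0,"gripper":-0.6},{"rx":0,"ry":0,"rz":0,"dx":0,"dy":3.9,"dz":0.3,"gripper":-0.6},{"rx":0,"ry":0,"rz":0,"dx":0,"dy":3.9,"dz":0.6,"gripper":-0.6},{"rx":0,"ry":0,"rz":0,"dx":0,"dy":3.9,"dz":0.9,"gripper":-0.6},{"rx":0,"ry":0,"rz":0,"dx":0,"dy":3.9,"dz":1.2,"gripper":-0.6},{"rx":0,"ry":0,"rz":0,"dx":0,"dy":3.9,"dz":1.5,"gripper":-0.6},{"rx":0,"ry":0,"rz":0,"dx":0,"dy":0,"dz":0,"gripper":-0.6}]}}

```text
clock: 21.08
tcp_pos: [0.6049, -0.0378, 0.0782]
orientation: [2.364, 2.068, 0.001]
contact_force: [-1.0, 0.0, -0.1]
grip_width: 0.0174
gripper_force: 0.2
```

```bash
cat > cap.py <<'E'
from h import *
j=np.array([.5712,-.1029,.048]);jx=np.array([.991,-.133,0]);jy=np.array([.133,.991,0])
o=r.get_obs();d=o["tcp_pos"]-j;print("tcp jig",(d@jx*1e3).round(1),(d@jy*1e3).round(1),(d[2]*1e3).round(1),o["contact_force"].round(1),o["grip_width"])
for n in("side","top"):
    s=r.grab_frame(n);h=cv2.cvtColor(s,cv2.COLOR_BGR2HSV);w=((h[...,0]<8)|(h[...,0]>172))&(h[...,1]>130)
    A=np.arange(0,181,5);P=np.array([proj(n,[j-jx*.05*np.cos(t)+[0,0,.05*np.sin(t)]+jy*.087])[0] for t in np.radians(A)])
    x0,y0=(P.min(0)-6).astype(int);x1,y1=(P.max(0)+6).astype(int)
    ys,xs=np.nonzero(w[y0:y1,x0:x1])
    if len(xs): c=np.array([xs.mean()+x0,ys.mean()+y0]);e=np.linalg.norm(P-c,axis=1);print(n,len(xs),c.round(1),"angle",A[e.argmin()],e.min().round(1))
    else: print(n,"no cap")
E
python3 cap.py
```

```text
tcp jig 24.7 69.0 30.2 [-1.   0.  -0.1] 0.017351685762938645
side 9 [361.6 262.9] angle 115 1.7
top 6 [411.5 167. ] angle 115 0.6
```

>>> {"name": "step_arm", "arguments": {"moves": [{"rx":0,"ry":0,"rz":0,"dx":0,"dy":-3,"dz":0,"gripper":-0.6},{"rx":0,"ry":0,"rz":0,"dx":0,"dy":0,"dz":0,"gripper":-1},{"rx":0,"ry":0,"rz":0,"dx":0,"dy":0,"dz":0,"gripper":-1},{"rx":0,"ry":0,"rz":0,"dx":0,"dy":3.4,"dz":1.9,"gripper":-1},{"rx":0,"ry":0,"rz":0,"dx":0,"dy":3.3,"dz":2.2,"gripper":-1},{"rx":0,"ry":0,"rz":0,"dx":0,"dy":3.1,"dz":2.4,"gripper":-1},{"rx":0,"ry":0,"rz":0,"dx":0,"dy":2.9,"dz":2.7,"gripper":-1},{"rx":0,"ry":0,"rz":0,"dx":0,"dy":2.7,"dz":2.9,"gripper":-1},{"rx":0,"ry":0,"rz":0,"dx":0,"dy":2.4,"dz":3.1,"gripper":-1},{"rx":0,"ry":0,"rz":0,"dx":0,"dy":2.2,"dz":3.3,"gripper":-1},{"rx":0,"ry":0,"rz":0,"dx":0,"dy":1.9,"dz":3.4,"gripper":-1}]}}

```text
clock: 22.55
tcp_pos: [0.623, -0.0403, 0.0562]
orientation: [-2.365, -2.068, 0.0]
contact_force: [-2.6, -0.5, 3.6]
grip_width: 0.009
gripper_force: 22.0
```

```bash
python3 cap.py
```

```text
tcp jig 43.0 68.9 8.2 [-2.6 -0.5  3.6] 0.008987714172067004
side 9 [370.9 270.2] angle 150 2.0
top 8 [411.4 160.8] angle 155 0.3
```

>>> {"name": "step_arm", "arguments": {"moves": [{"rx":0,"ry":0,"rz":0,"dx":0,"dy":1.6,"dz":3.6,"gripper":-1},{"rx":0,"ry":0,"rz":0,"dx":0,"dy":1.4,"dz":3.7,"gripper":-1},{"rx":0,"ry":0,"rz":0,"dx":0,"dy":1.1,"dz":3.8,"gripper":-1},{"rx":0,"ry":0,"rz":0,"dx":0,"dy":0.8,"dz":3.9,"gripper":-1},{"rx":0,"ry":0,"rz":0,"dx":0,"dy":0.5,"dz":3.9,"gripper":-1},{"rx":0,"ry":0,"rz":0,"dx":0,"dy":0.2,"dz":3.9,"gripper":-1},{"rx":0,"ry":0,"rz":0,"dx":0,"dy":0,"dz":2,"gripper":-1},{"rx":0,"ry":0,"rz":0,"dx":0,"dy":0,"dz":0,"gripper":-1}]}}

```text
clock: 23.65
tcp_pos: [0.6299, -0.0413, 0.0319]
orientation: [2.363, 2.067, 0.002]
contact_force: [3.8, -2.2, 1.4]
grip_width: 0.0089
gripper_force: 22.7
```

```bash
python3 cap.py
```

```text
tcp jig 50.0 68.9 -16.1 [ 3.8 -2.2  1.4] 0.008910360429208196
side 7 [372.3 277.6] angle 170 0.8
top 10 [410.6 159.2] angle 170 0.7
```

>>> {"name": "step_arm", "arguments": {"moves": [{"rx":0,"ry":0,"rz":0,"dx":0,"dy":0,"dz":1.5,"gripper":-1},{"rx":0,"ry":0,"rz":0,"dx":0,"dy":0,"dz":1.5,"gripper":-1},{"rx":0,"ry":0,"rz":0,"dx":0,"dy":0,"dz":0,"gripper":-1}]}}

```text
clock: 24.12
tcp_pos: [0.63, -0.0412, 0.0292]
orientation: [2.363, 2.066, 0.003]
contact_force: [5.1, -2.6, 2.4]
grip_width: 0.0088
gripper_force: 23.1
```

```bash
python3 cap.py
```

```text
tcp jig 50.1 68.9 -18.8 [ 5.1 -2.6  2.4] 0.008842017293727815
side 7 [372.3 278.6] angle 175 0.7
top 12 [410.3 159.3] angle 175 0.5
```

>>> {"name": "step_arm", "arguments": {"moves": [{"rx":0,"ry":0,"rz":0,"dx":0,"dy":-0.5,"dz":1.5,"gripper":-1},{"rx":0,"ry":0,"rz":0,"dx":0,"dy":0,"dz":1.5,"gripper":-1},{"rx":0,"ry":0,"rz":0,"dx":0,"dy":0,"dz":1.5,"gripper":-1},{"rx":0,"ry":0,"rz":0,"dx":0,"dy":0,"dz":0,"gripper":-1}]}}

```text
clock: 24.72
tcp_pos: [0.6302, -0.0413, 0.0271]
orientation: [2.364, 2.066, 0.006]
contact_force: [-1.4, 0.7, 23.1]
grip_width: 0.0092
gripper_force: 24.8
```

```bash
python3 cap.py
```

```text
tcp jig 50.3 68.9 -20.9 [-1.4  0.7 23.1] 0.009179852643209658
side 7 [372.7 279.1] angle 175 1.2
top 10 [410.  159.5] angle 175 0.5
```

It's on the stop (23 N). Now swing back, relieving the press first.

>>> {"name": "step_arm", "arguments": {"moves": [{"rx":0,"ry":0,"rz":0,"dx":0,"dy":0,"dz":-3,"gripper":-1},{"rx":0,"ry":0,"rz":0,"dx":0,"dy":-0.2,"dz":-3.9,"gripper":-1},{"rx":0,"ry":0,"rz":0,"dx":0,"dy":-0.5,"dz":-3.9,"gripper":-1},{"rx":0,"ry":0,"rz":0,"dx":0,"dy":-0.8,"dz":-3.9,"gripper":-1},{"rx":0,"ry":0,"rz":0,"dx":0,"dy":-1.1,"dz":-3.8,"gripper":-1},{"rx":0,"ry":0,"rz":0,"dx":0,"dy":-1.4,"dz":-3.7,"gripper":-1},{"rx":0,"ry":0,"rz":0,"dx":0,"dy":-1.6,"dz":-3.6,"gripper":-1},{"rx":0,"ry":0,"rz":0,"dx":0,"dy":-1.9,"dz":-3.4,"gripper":-1},{"rx":0,"ry":0,"rz":0,"dx":0,"dy":-2.2,"dz":-3.3,"gripper":-1},{"rx":0,"ry":0,"rz":0,"dx":0,"dy":-2.4,"dz":-3.1,"gripper":-1},{"rx":0,"ry":0,"rz":0,"dx":0,"dy":-2.7,"dz":-2.9,"gripper":-1}]}}

```text
clock: 26.2
tcp_pos: [0.6175, -0.0395, 0.0641]
orientation: [2.36, 2.064, 0.008]
contact_force: [10.6, -3.3, 1.2]
grip_width: 0.009
gripper_force: 21.6
```

```bash
python3 cap.py
```

```text
tcp jig 37.4 68.9 16.1 [10.6 -3.3  1.2] 0.008967293507074654
side 8 [368.5 267.5] angle 140 1.8
top 9 [411.7 162.4] angle 140 0.1
```

>>> {"name": "step_arm", "arguments": {"moves": [{"rx":0,"ry":0,"rz":0,"dx":0,"dy":0,"dz":0,"gripper":-0.6},{"rx":0,"ry":0,"rz":0,"dx":0,"dy":0,"dz":0,"gripper":-0.6},{"rx":0,"ry":0,"rz":0,"dx":0,"dy":-3.9,"dz":-3.9,"gripper":-0.6},{"rx":0,"ry":0,"rz":0,"dx":0,"dy":-3.9,"dz":-3.2,"gripper":-0.6},{"rx":0,"ry":0,"rz":0,"dx":0,"dy":-3.9,"dz":-2.6,"gripper":-0.6},{"rx":0,"ry":0,"rz":0,"dx":0,"dy":-3.9,"dz":-2.1,"gripper":-0.6},{"rx":0,"ry":0,"rz":0,"dx":0,"dy":-3.9,"dz":-1.7,"gripper":-0.6},{"rx":0,"ry":0,"rz":0,"dx":0,"dy":-3.9,"dz":-1.3,"gripper":-0.6},{"rx":0,"ry":0,"rz":0,"dx":0,"dy":-3.9,"dz":-1,"gripper":-0.6},{"rx":0,"ry":0,"rz":0,"dx":0,"dy":-3.9,"dz":-0.6,"gripper":-0.6},{"rx":0,"ry":0,"rz":0,"dx":0,"dy":-3.9,"dz":-0.3,"gripper":-0.6},{"rx":0,"ry":0,"rz":0,"dx":0,"dy":-3.9,"dz":0,"gripper":-0.6},{"rx":0,"ry":0,"rz":0,"dx":0,"dy":-3.9,"dz":0.3,"gripper":-0.6},{"rx":0,"ry":0,"rz":0,"dx":0,"dy":-3.9,"dz":0.6,"gripper":-0.6},{"rx":0,"ry":0,"rz":0,"dx":0,"dy":-3.9,"dz":0.9,"gripper":-0.6},{"rx":0,"ry":0,"rz":0,"dx":0,"dy":-3.9,"dz":1.2,"gripper":-0.6},{"rx":0,"ry":0,"rz":0,"dx":0,"dy":-3.9,"dz":1.7,"gripper":-0.6},{"rx":0,"ry":0,"rz":0,"dx":0,"dy":0,"dz":0,"gripper":-0.6}]}}

```text
clock: 28.55
tcp_pos: [0.5542, -0.0311, 0.0742]
orientation: [-2.364, -2.067, 0.002]
contact_force: [0.6, -0.3, 0.5]
grip_width: 0.0173
gripper_force: 0.3
```

```bash
python3 cap.py
```

```text
tcp jig -26.4 68.9 26.2 [ 0.6 -0.3  0.5] 0.017263986804414974
side 9 [341.2 261.6] angle 65 1.0
top 12 [410.8 181.4] angle 65 0.3
```

>>> {"name": "step_arm", "arguments": {"moves": [{"rx":0,"ry":0,"rz":0,"dx":0,"dy":3,"dz":0,"gripper":-0.6},{"rx":0,"ry":0,"rz":0,"dx":0,"dy":0,"dz":0,"gripper":-1},{"rx":0,"ry":0,"rz":0,"dx":0,"dy":0,"dz":0,"gripper":-1},{"rx":0,"ry":0,"rz":0,"dx":0,"dy":-3.4,"dz":1.9,"gripper":-1},{"rx":0,"ry":0,"rz":0,"dx":0,"dy":-3.3,"dz":2.2,"gripper":-1},{"rx":0,"ry":0,"rz":0,"dx":0,"dy":-3.1,"dz":2.4,"gripper":-1},{"rx":0,"ry":0,"rz":0,"dx":0,"dy":-2.9,"dz":2.7,"gripper":-1},{"rx":0,"ry":0,"rz":0,"dx":0,"dy":-2.7,"dz":2.9,"gripper":-1},{"rx":0,"ry":0,"rz":0,"dx":0,"dy":-2.4,"dz":3.1,"gripper":-1},{"rx":0,"ry":0,"rz":0,"dx":0,"dy":-2.2,"dz":3.3,"gripper":-1},{"rx":0,"ry":0,"rz":0,"dx":0,"dy":-1.9,"dz":3.4,"gripper":-1},{"rx":0,"ry":0,"rz":0,"dx":0,"dy":-1.6,"dz":3.6,"gripper":-1},{"rx":0,"ry":0,"rz":0,"dx":0,"dy":-1.4,"dz":3.7,"gripper":-1},{"rx":0,"ry":0,"rz":0,"dx":0,"dy":-1.1,"dz":3.8,"gripper":-1},{"rx":0,"ry":0,"rz":0,"dx":0,"dy":-0.8,"dz":3.9,"gripper":-1},{"rx":0,"ry":0,"rz":0,"dx":0,"dy":-0.5,"dz":3.9,"gripper":-1},{"rx":0,"ry":0,"rz":0,"dx":0,"dy":-0.2,"dz":3.9,"gripper":-1},{"rx":0,"ry":0,"rz":0,"dx":0,"dy":0,"dz":0,"gripper":-1}]}}

```text
clock: 30.9
tcp_pos: [0.531, -0.0278, 0.0294]
orientation: [2.365, 2.068, -0.001]
contact_force: [6.3, -1.2, -1.0]
grip_width: 0.0087
gripper_force: 21.2
```

```bash
python3 cap.py
```

```text
tcp jig -49.9 69.0 -18.6 [ 6.3 -1.2 -1. ] 0.008720578981281483
side 10 [328.  274.5] angle 10 0.7
top 12 [406.9 191.2] angle 0 0.4
```

Near flat; press down until the stop is felt.

>>> {"name": "step_arm", "arguments": {"moves": [{"rx":0,"ry":0,"rz":0,"dx":0,"dy":0.5,"dz":1.5,"gripper":-1},{"rx":0,"ry":0,"rz":0,"dx":0,"dy":0,"dz":1.5,"gripper":-1},{"rx":0,"ry":0,"rz":0,"dx":0,"dy":0,"dz":1.5,"gripper":-1},{"rx":0,"ry":0,"rz":0,"dx":0,"dy":0,"dz":0,"gripper":-1}]}}

```text
clock: 31.5
tcp_pos: [0.531, -0.0278, 0.0261]
orientation: [-2.364, -2.067, 0.0]
contact_force: [0.2, 1.3, 14.9]
grip_width: 0.0094
gripper_force: 22.7
```

>>> {"name": "step_arm", "arguments": {"moves": [{"rx":0,"ry":0,"rz":0,"dx":0,"dy":0,"dz":1.5,"gripper":-1},{"rx":0,"ry":0,"rz":0,"dx":0,"dy":0,"dz":0,"gripper":-1}]}}

```text
clock: 31.75
tcp_pos: [0.531, -0.0278, 0.0254]
orientation: [-2.364, -2.066, -0.001]
contact_force: [-4.1, 1.5, 26.5]
grip_width: 0.009
gripper_force: 23.8
```

At the stop. Relieve, release, rise, and look from the earlier vantage point.

>>> {"name": "step_arm", "arguments": {"moves": [{"rx":0,"ry":0,"rz":0,"dx":0,"dy":0,"dz":-2.5,"gripper":-1},{"rx":0,"ry":0,"rz":0,"dx":0,"dy":0,"dz":0,"gripper":-0.3},{"rx":0,"ry":0,"rz":0,"dx":0,"dy":0,"dz":0,"gripper":-0.3},{"rx":0,"ry":0,"rz":0,"dx":0,"dy":0,"dz":0,"gripper":-0.3},{"rx":0,"ry":0,"rz":0,"dx":0,"dy":0,"dz":-20,"gripper":-0.3},{"rx":0,"ry":0,"rz":0,"dx":0,"dy":0,"dz":-40,"gripper":-0.3},{"rx":0,"ry":0,"rz":0,"dx":0,"dy":0,"dz":-50,"gripper":-0.3},{"rx":0,"ry":0,"rz":0,"dx":0,"dy":0,"dz":-50,"gripper":-0.3},{"rx":0,"ry":0,"rz":0,"dx":0,"dy":0,"dz":-50,"gripper":-0.3},{"rx":0,"ry":0,"rz":0,"dx":-43,"dy":5,"dz":-10,"gripper":-0.3},{"rx":0,"ry":0,"rz":0,"dx":-43,"dy":5,"dz":0,"gripper":-0.3},{"rx":0,"ry":0,"rz":0,"dx":-43,"dy":5,"dz":0,"gripper":-0.3},{"rx":0,"ry":0,"rz":0,"dx":0,"dy":0,"dz":0,"gripper":-0.3},{"rx":0,"ry":0,"rz":0,"dx":0,"dy":0,"dz":0,"gripper":-0.3}]}}

```text
clock: 33.5
tcp_pos: [0.5289, -0.1571, 0.246]
orientation: [-2.364, -2.067, 0.001]
contact_force: [-0.4, -0.6, 0.3]
grip_width: 0.03
gripper_force: 0.0
```

```bash
python3 - <<'E'
from h import *
o=r.get_obs();c=r.camera_info("wrist");im=r.grab_frame("wrist");cv2.imwrite("pics/w8.png",im);print(o["tcp_pos"],o["contact_force"])
j=np.array([571.2,-102.9]);jx=np.array([.991,-.133]);jy=np.array([.133,.991])
hsv=cv2.cvtColor(im,cv2.COLOR_BGR2HSV)
def big(m,z,lab):
    w=np.zeros(m.shape,np.uint8);w[30:170,280:430]=m[30:170,280:430]
    w=cv2.morphologyEx(w,cv2.MORPH_OPEN,np.ones((3,3),np.uint8))
    for k in sorted(cv2.findContours(w,cv2.RETR_EXTERNAL,cv2.CHAIN_APPROX_NONE)[0],key=cv2.contourArea)[-2:]:
        P=np.array([onz("wrist",*p,z,c)[:2] for p in k[:,0]])*1000-[2.5,0]
        R_=cv2.minAreaRect(P.astype(np.float32));q=np.array(R_[0])-j;print(lab,"jig",(q@jx).round(1),(q@jy).round(1),R_)
big((hsv[...,0]>95)&(hsv[...,0]<125)&(hsv[...,1]>120),.043,"blue")
big((hsv[...,1]<40)&(hsv[...,2]>165),.0525,"bright")
big(hsv[...,2]<70,.0405,"dark")
# gray profile across nest at jig y=0 : sample at z .0525
def pix(p):
    d=R.from_rotvec(np.ravel(c["rvec"])).apply(p)+np.ravel(c["tvec"]);a=np.arctan2(np.hypot(*d[:2]),d[2]);return c["mtx"][:2,2]+c["mtx"][0,0]*a*d[:2]/np.hypot(*d[:2])
def prof(f,t):
    L=[]
    for s in t:
        q=j+[2.5,0]+f(s); u=pix(np.array([q[0],q[1],52.5])/1000).round().astype(int);L.append(int(hsv[u[1],u[0],2]))
    return L
print("x 4..68 step2",prof(lambda s:jx*s,range(4,70,2)))
print("y -48..48 step3",prof(lambda s:jx*36+jy*s,range(-48,50,3)))
E
```

```text
[ 0.52889896 -0.15711398  0.24600769] [-0.35503517 -0.56797333  0.32865977]
blue jig -33.9 0.3 ((537.68212890625, -98.06327819824219), (93.69865417480469, 50.767059326171875), 82.87854766845703)
bright jig 37.1 -0.2 ((607.928466796875, -108.04376220703125), (75.42320251464844, 43.1048469543457), 82.42310333251953)
bright jig 24.9 72.9 ((605.55810546875, -33.93978500366211), (60.036285400390625, 117.8106460571289), 85.80452728271484)
dark jig 11.2 0.7 ((582.3709716796875, -103.73208618164062), (77.93335723876953, 6.176229000091553), 82.36486053466797)
x 4..68 step2 [182, 197, 114, 64, 61, 101, 186, 196, 196, 194, 195, 194, 195, 199, 192, 197, 198, 199, 198, 200, 200, 200, 201, 202, 201, 203, 204, 203, 115, 200, 225, 174, 160]
y -48..48 step3 [149, 188, 141, 126, 197, 195, 197, 196, 198, 198, 198, 199, 197, 197, 197, 198, 198, 197, 200, 199, 199, 201, 200, 200, 199, 200, 201, 201, 204, 77, 129, 168, 186]
```

The cover's plain back shows at jig (37,0), 75×43 mm, aligned within 1°. The empty flipper is flat and the arm is clear, so I'm handing in.

```bash
python3 -c "
from bench import r
print(r.hand_in())"
```

```text
the job is handed in; nothing more can be done
None
```

Job handed in at about 33.5 s: the last wrist-camera measurement put the cover back-side up in the nest, about 1 mm off centre, with the empty flipper back open and the arm clear; `hand_in()` returned no verdict.

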